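# Carry a hot oven dish by its bar with a handle guard

## Task

The stoneware dish has just come out of the oven in its steel wire carrier, both are hot, and the robot must not touch either of them itself, not even in passing. Take the black handle guard by the rib on its back, hang it astride the middle of the carrier's bar, then squeeze its two leaves shut round the bar and lift carrier, dish and contents straight up, level, until its runners are more than 6 cm clear of the wooden board. Finish like that, still holding it up steady and level by the guard; do not set it down, and leave the other things on the worktop where they stand.

Things in the scene. Friction and masses are not known exactly. Their poses are not given: they have to be found in the camera images.
- guard: Black handle guard, 90 mm long (its y), 51 high, 60 g, standing like a small tent on its two sprung-open leaves on the worktop right of the board. Origin: centre of its underside as it stands, z up. Spine 11 mm wide, its underside 21 mm up; 22 mm over the hinge pins, 29 mm up. Leaves about 41 mm over their outsides at the foot, mouth 24 mm clear.
- guard_rib (a point): Middle of the rib on the guard's back, 42 mm above the guard's origin. The rib is 12 mm thick (guard's x), 56 mm long (y) and reaches from 34 to 51 mm above the origin. Held here, the leaves stay open.
- guard_seat (a point): Point between the leaves, 14.3 mm above the guard's origin: on the bar's axis when the guard's spine rests on the bar. Squeezed across (guard's x) at this height, the 30 mm long leaves swing in with some 3 N until they clamp the bar, lips below it, then about 31 mm over their outsides; let go, they spring open.
- carrier: Steel wire carrier for the dish, 152 (x) by 268 (y) by 152 mm high, standing on the wooden board. Origin: centre of its underside, z up. A level tube bar runs along its y overhead between the A-shaped ends, 250 mm free. With its load about 0.75 kg, centre of mass below the bar's middle within about 1 cm.
- bar_mid (a point): Middle of the carrier's bar, on its axis, 145 mm above the carrier's origin. The bar is 13 mm in diameter and runs along the carrier's y.
- dish: Oblong grey stoneware dish, 132 by 240 (y, over its two tabs) by 48 mm, sitting loose in the carrier. Origin: centre of its underside, 13.5 mm above the carrier's.
- lemon: Whole lemon, 76x56x55 mm, loose in the dish.
- garlic: Whole garlic bulb, 48x50x51 mm, loose in the dish.
- board: Bamboo board under the carrier, 395 by 309 by 19 mm, does not move. Origin: centre of its underside, on the worktop. Mind the wall cabinet: it hangs 0.51 m above the worktop, from 0.58 m ahead of the robot on, to the right of y = 0.06 m; keep raised arm parts clear of it.
- sugar_bowl: Cream glazed sugar bowl with lid, 102x77x88 mm, a bystander at the right. Origin: centre of its underside.
- creamer: Cream glazed small jug, 77x118x82 mm, a bystander at the right. Origin: centre of its underside.
- timer: Round kitchen timer, 65x65x43 mm, a bystander between guard and coffee machine. Origin: centre of its underside.
Mind the look-alikes: they are no part of the job. There is more than one size of the lemon; the job needs the middle-sized.

How it is judged:
By the outcome, as a careful person would: the job done as asked, in the order asked, and still so for the second after the job is handed in, while the arm keeps its last pose, push and grip.
It also fails if it takes over 50 s, if anything falls off the work surface, if the arm or the gripper's body presses on something with over 40 N, if the wrist force passes 120 N, or if a joint passes its speed limit or range.

## Robot

A 6-joint arm with a two-finger parallel gripper is mounted at the origin on a cart in front of the work surface, level with it; the furniture and walls round the work are solid. World frame = base frame: x ahead of the robot, y to its left, z up, the work surface at z = 0. Lengths are in m, angles in rad, forces in N, time in s.
With the tool pointing down it reaches from about 0.275 to 0.725 m from the base axis. Payload 5.6 kg.
Tool frame: the origin (TCP) lies midway between the tips of the shut fingers; the grasp point (between the pads) lies 19 mm behind it; z points along the fingers, y is the line along which they close (so a half turn about z gives the same grasp; the last joint's range is limited). The gripper opens to 85 mm and grips with 20 to 120 N. Pads are 22 mm wide; open, the fingers measure 114 mm over their backs; the gripper's body (76 mm by 85 mm) begins 54 mm behind the grasp point. The pads swing forward as they close: fully open they stand 13 mm farther back than shut.
Start: joints at [1.593, 0.255, 0.108, 0, -1.424, -0.285], TCP at [0.143, 0.531, 0.231] pointing down, gripper open.
Joint ranges: [-2.95, 2.95], [-1.21, 1.97], [-1.09, 1.5], [-2.87, 1.71], [-2.94, -0.07], [-3.05, 3.05]. Speed limits (rad/s): [2.57, 2.57, 3.14, 3.14, 3.14, 3.14].

## Interface

Orientations are given as a unit quaternion [x, y, z, w].
In Python, from cell import manip gives the robot as it stands. The module is installed in compiled form; this text tells all that it offers. Calls block until the motion is done:
- manip.move_ptp(position, orientation): joint-space move of the TCP to a pose.
- manip.line_to(position, ori=None, velocity=0.15, max_force=None): straight line of the TCP; ori=None keeps the orientation; velocity is the mean speed in m/s. With max_force (N) it stops when the force on the tool has changed by that much, and returns True; else False.
- manip.set_joints(angles): joint-space move.
- manip.release() and manip.close_gripper(grasp_force=None): open the fingers fully, or close them until they stop; grasp_force is the grip in N (None keeps the last).
- manip.dwell(seconds).
- manip.solve_ik(position, orientation): joint angles nearest the present ones, or None.
- manip.observe(): the state.
- manip.grab_frame(name): name is "side" or "top" or "wrist"; returns the picture (384x512x3 uint8, red, green, blue); there is no depth.
- manip.calibration(name): a dict with "camera_matrix" (3x3 intrinsics, pixels), "distortion" ([k1, k2, p1, p2, k3] as OpenCV has them; the pictures are not rectified), "position" and "orientation" of the camera in the world; the wrist camera has in their place "hand_eye" (4x4, takes a point from camera to tool coordinates, whose origin is the TCP and whose axes are the flange's). Camera axes: x right, y down, z forward; pixel columns grow to the right and rows downward; lengths in m; the calibration is good to about 2 mm. A picture is of the moment at which its call begins: read the wrist's pose just before it. calibration takes no time and is no camera call.
A pose or a line that the arm cannot do raises manip.Unreachable and nothing moves.
- manip.job_done(): hands the job in; it is judged then, once.
The state is a dict: "clock": time; "q": joint angles; "dq": joint speeds; "effort": joint torques, N m; "position": TCP position; "eef_rot": TCP orientation; "wrist_force": force on the tool from outside, world axes, zero at the start; "torque": the same for the moment, N m; "finger_gap": finger opening in m; "finger_force": force on a finger pad.
Only numpy, scipy, OpenCV 4.12 (cv2) and the standard library are available. Lean on these libraries where they do the work, as an engineer would, in place of code of your own. Each camera call takes 0.05 s, during which the arm holds its last target. There are 200 camera calls.

## Working session

There is one attempt and no reset: what is moved stays moved. The work goes in short steps, each a Python script; the robot and the scene stay as the last script left them, time stands still between calls to the robot, and variables do not carry over. Pictures are saved under pics/ and viewed, at most 10 in all, crops included, and the job is handed in when it is done.

```bash
mkdir -p pics; cat > h.py <<'E'
import numpy as np, cv2
from cell import manip
from scipy.spatial.transform import Rotation as R
def cam(name,st=None):
    c=manip.calibration(name);K=np.array(c["camera_matrix"]);D=np.array(c["distortion"])
    if name=="wrist":
        st=st or manip.observe();T=np.eye(4);T[:3,:3]=R.from_quat(st["eef_rot"]).as_matrix();T[:3,3]=st["position"]
        T=T@np.array(c["hand_eye"]);return K,D,T[:3,:3],T[:3,3]
    o=np.array(c["orientation"]);Rm=R.from_quat(o).as_matrix() if o.size==4 else o.reshape(3,3)
    return K,D,Rm,np.array(c["position"])
def ray(C,px):
    K,D,Rm,p=C;u=cv2.undistortPoints(np.array([[px]],float),K,D)[0,0];return p,Rm@np.array([u[0],u[1],1.])
def onz(C,px,z):
    p,d=ray(C,px);return p+d*(z-p[2])/d[2]
def proj(C,X):
    K,D,Rm,p=C;return cv2.projectPoints((np.atleast_2d(X)-p)@Rm,np.zeros(3),np.zeros(3),K,D)[0][:,0]
def tri(C1,a,C2,b):
    p,d=ray(C1,a);q,e=ray(C2,b);s=np.linalg.lstsq(np.c_[d,-e],q-p,rcond=None)[0];x=p+s[0]*d;y=q+s[1]*e
    return (x+y)/2,np.linalg.norm(x-y)
def down(yaw): # tool z down, tool y along direction yaw+90
    return (R.from_euler('z',yaw)*R.from_euler('x',np.pi)).as_quat()
def shot(name,fn):
    st=manip.observe();im=manip.grab_frame(name);np.savez('pics/'+fn+'.npz',im=im,pos=st["position"],rot=st["eef_rot"])
    cv2.imwrite('pics/'+fn+'.png',cv2.resize(im[:,:,::-1],(800,600),interpolation=cv2.INTER_CUBIC));return im
E
python3 - <<'E'
from h import *
shot("top","t0");shot("side","s0")
for n in("top","side"):
    C=cam(n);print(n,C[3],C[2].round(3).tolist(),C[0].round(1).tolist())
print(manip.calibration("wrist")["hand_eye"])
s=manip.observe();print(s["clock"],s["eef_rot"],s["finger_gap"],down(0))
E
```

```text
top [ 0.42558439 -0.08296493  1.08483572] [[0.005, -0.996, 0.087], [-1.0, -0.004, 0.007], [-0.007, -0.087, -0.996]] [[377.7, 0.0, 258.1], [0.0, 377.7, 193.6], [0.0, 0.0, 1.0]]
side [0.92203571 0.74114075 0.53427138] [[-0.908, 0.159, -0.387], [0.418, 0.383, -0.824], [0.017, -0.91, -0.414]] [[399.1, 0.0, 248.5], [0.0, 399.1, 197.6], [0.0, 0.0, 1.0]]
[[-6.07335131e-04 -9.50120841e-01 -3.11881418e-01  8.01763902e-02]
 [ 9.99999805e-01 -5.32038577e-04 -3.26515356e-04  4.46355897e-04]
 [ 1.44296098e-04 -3.11881556e-01  9.50120979e-01 -1.43018996e-01]
 [ 0.00000000e+00  0.00000000e+00  0.00000000e+00  1.00000000e+00]]
0.1 [ 9.91375537e-01 -1.31048756e-01 -7.50284050e-05  8.72704138e-04] 0.08553991367353803 [1.000000e+00 0.000000e+00 0.000000e+00 6.123234e-17]
```

View pics/t0.png

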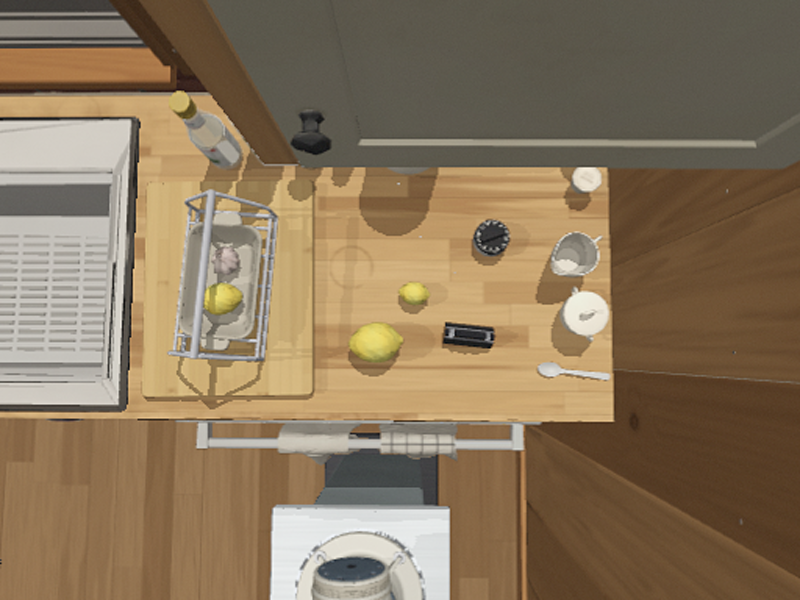

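View pics/s0.png

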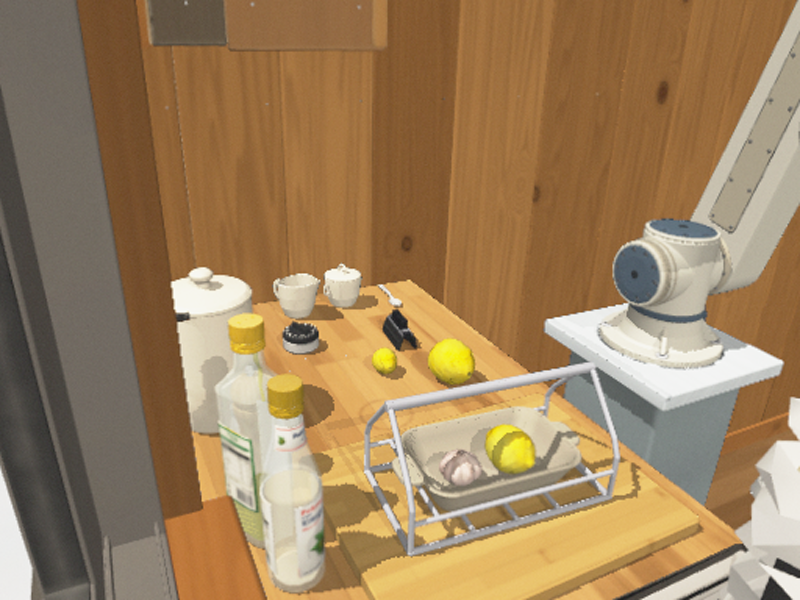

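The top view shows the guard at about (468,335) of 800x600 and the bar from (210,196) to (197,354). The side view shows the bar from (390,403) to (593,368), with bottles beyond its far end and the guard at (400,330).

```bash
python3 - <<'E'
from h import *
T=cam("top");S=cam("side");k=.64
im=np.load('pics/t0.npz')['im']
m=(im.max(2)<60).astype(np.uint8);m[:195]=0;m[235:]=0;m[:,:275]=0;m[:,325:]=0
r=cv2.minAreaRect(cv2.findNonZero(m));print("guard px",r)
b=cv2.boxPoints(r)
W=np.array([onz(T,p,.045)[:2] for p in b]);print(W.round(4).tolist(),W.mean(0),[np.linalg.norm(W[i]-W[i-1]).round(4) for i in range(4)])
a=onz(T,(209.5*k,197*k),.164);c=onz(T,(196*k,353*k),.164);print("bar top",a,c,np.linalg.norm(a-c))
print("bar tri",tri(T,(209.5*k,197*k),S,(390*k,404*k)),tri(T,(196*k,353*k),S,(592*k,369*k)))
E
```

```text
guard px ((299.7073059082031, 214.63412475585938), (30.92082977294922, 12.58919620513916), 6.34019136428833)
[[0.4466, -0.1458], [0.481, -0.1496], [0.4719, -0.2341], [0.4376, -0.23]] [ 0.45927197 -0.18989809] [np.float64(0.0847), np.float64(0.0346), np.float64(0.085), np.float64(0.0346)]
bar top [0.67427526 0.23410977 0.164     ] [0.42598352 0.24689251 0.164     ] 0.24862056669834304
bar tri (array([0.67622449, 0.23270824, 0.16489572]), np.float64(0.004881414375575252)) (array([0.42265646, 0.25126305, 0.16029176]), np.float64(0.008782973145465795))
```

```bash
python3 - <<'E'
from h import *
rd=np.radians
for p,ys in (((.459,-.19,.2),(84,-96)),((.55,.24,.3),(-3,177)),((.55,.24,.14),(-3,177))):
    for y in ys:
        q=manip.solve_ik(p,down(rd(y)));print(p,y,None if q is None else np.round(q,2))
st=manip.observe();p=st["position"]
manip.line_to([p[0],p[1],.31])
manip.move_ptp([.50,.0,.31],down(rd(84)) )
manip.move_ptp([.459,-.19,.20],down(rd(84)))
manip.dwell(.2)
shot("wrist","w1");print(manip.observe()["clock"],manip.observe()["q"],proj(cam("wrist"),[[.459,-.19,.045]]))
E
```

```text
(0.459, -0.19, 0.2) 84 None
(0.459, -0.19, 0.2) -96 [-0.08  0.16 -0.09  0.   -1.32 -0.03]
(0.55, 0.24, 0.3) -3 [ 0.67  0.35  0.42  0.   -1.63  0.85]
(0.55, 0.24, 0.3) 177 [ 0.67  0.35  0.42 -0.   -1.63 -2.29]
(0.55, 0.24, 0.14) -3 [ 0.67  0.39  0.07  0.   -1.25  0.85]
(0.55, 0.24, 0.14) 177 [ 0.67  0.39  0.07 -0.   -1.25 -2.29]Traceback (most recent call last):
  File "<stdin>", line 9, in <module>
cell.Unreachable: the arm cannot take that pose within its joint ranges
```

```bash
python3 - <<'E'
from h import *
y=np.radians(-96)
manip.move_ptp([.50,.0,.31],down(np.radians(-60)))
manip.move_ptp([.459,-.19,.20],down(y))
manip.dwell(.2)
shot("wrist","w1");print(manip.observe()["clock"],manip.observe()["q"],proj(cam("wrist"),[[.459,-.19,.045]])/.64)
E
```

```text
6.6083 [-7.45504372e-02  1.61741068e-01 -8.88954702e-02  5.88042134e-06
 -1.31889812e+00 -2.81309339e-02] [[404.29451304 273.63871774]]
```

View pics/w1.png

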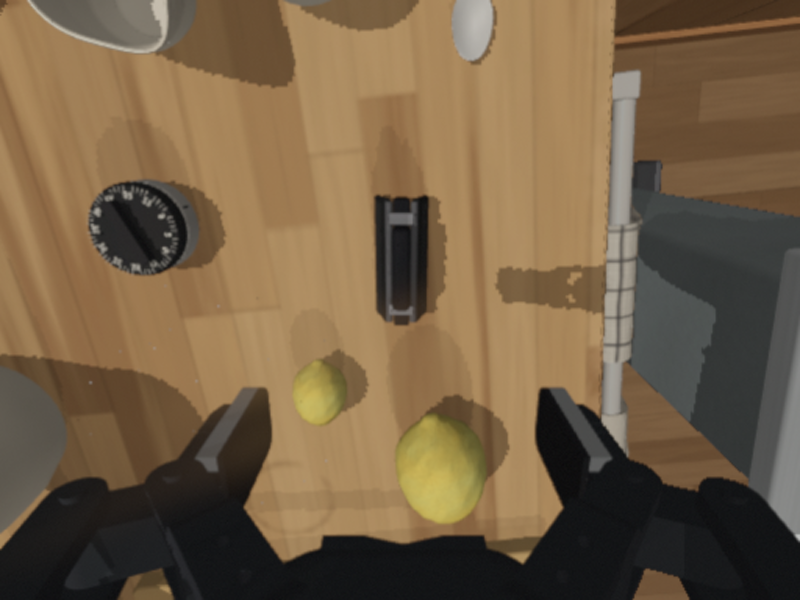

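The wrist view shows the guard upright at x≈402, with its spine ends at rows ~212 and 317 and the rib between rows 225 and 307. The fingers are clear on both sides.

```bash
python3 - <<'E'
from h import *
C=cam("wrist");k=.64
im=np.load('pics/w1.npz')['im']
m=(im.max(2)<150).astype(np.uint8);sub=(im.max(2)<45).astype(np.uint8);z=np.zeros_like(sub);z[120:212,236:280]=sub[120:212,236:280]
r=cv2.minAreaRect(cv2.findNonZero(z));print([np.array(r[0])/k,np.array(r[1])/k,r[2]])
for a,b,h in (((401.5,212),(402,317),.034),((401,226),(402,306),.051)):
    A=onz(C,np.array(a)*k,h);B=onz(C,np.array(b)*k,h);d=B-A;print(A,B,(A+B)/2,np.linalg.norm(d),np.degrees(np.arctan2(d[1],d[0])))
E
```

```text
[array([401.5625, 248.4375]), array([103.125,  50.   ]), 90.0]
[ 0.45681713 -0.22939719  0.034     ] [ 0.46419763 -0.15535262  0.034     ] [ 0.46050738 -0.19237491  0.034     ] 0.07441148607659 84.30776242384675
[ 0.4577309  -0.22287944  0.051     ] [ 0.46266095 -0.16944063  0.051     ] [ 0.46019593 -0.19616003  0.051     ] 0.05366573384955515 84.72904181203846
```

```bash
python3 - <<'E'
from h import *
o=down(np.radians(-95.5));x,y=.4602,-.1955
manip.move_ptp([x,y,.12],o)
print(manip.line_to([x,y,.036],velocity=.12,max_force=8))
s=manip.observe();print(s["position"],s["wrist_force"])
manip.close_gripper(30);s=manip.observe();print(s["finger_gap"],s["finger_force"],s["wrist_force"],s["clock"])
manip.line_to([x,y,.16],velocity=.15)
s=manip.observe();print(s["finger_gap"],s["finger_force"],s["wrist_force"],s["clock"])
shot("wrist","w2")
E
```

```text
False
[ 0.46124387 -0.19571819  0.03720678] [-0.23206441  0.63751015  0.32812629]
0.010973188480564087 33.77489984035492 [-0.12493229 -0.24615951 -0.58805468] 8.5417
0.011011464906021177 33.683327436447144 [ 0.21697148  0.89670302 -1.43954978] 9.5167
```

View pics/w2.png

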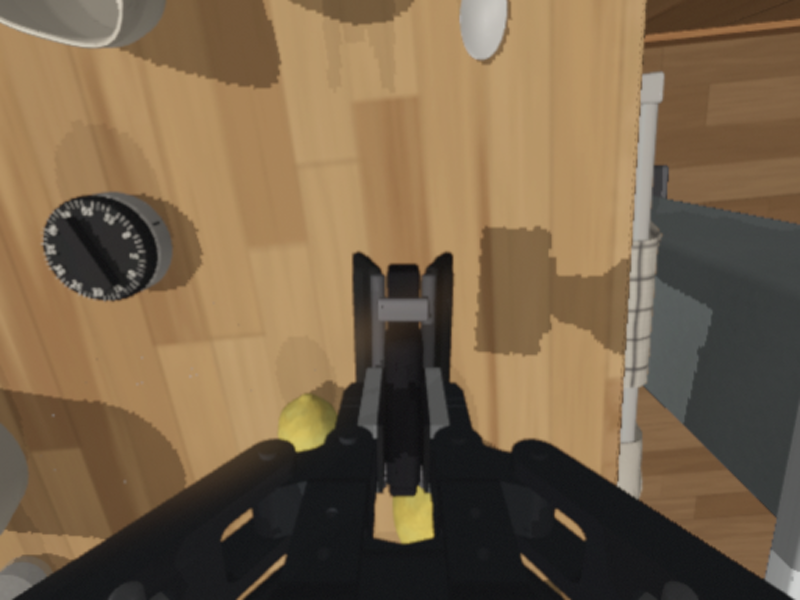

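```bash
python3 - <<'E'
from h import *
manip.line_to([.46,-.19,.25])
manip.move_ptp([.50,.02,.31],down(np.radians(-50)))
manip.move_ptp([.55,.24,.30],down(np.radians(-3)))
manip.dwell(.3)
s=manip.observe();print(s["position"],s["finger_gap"],s["clock"])
shot("wrist","w3");C=cam("wrist");print(proj(C,[[.674,.234,.164],[.426,.247,.164],[.6,.2375,.164]])/.64)
shot("top","t3");shot("side","s3")
E
```

```text
[0.5501278  0.23908935 0.300487  ] 0.011394908707930715 12.4083
[[399.61504789  64.06122078]
 [400.96683825 450.04984862]
 [400.73186324 201.86003516]]
```

View pics/w3.png

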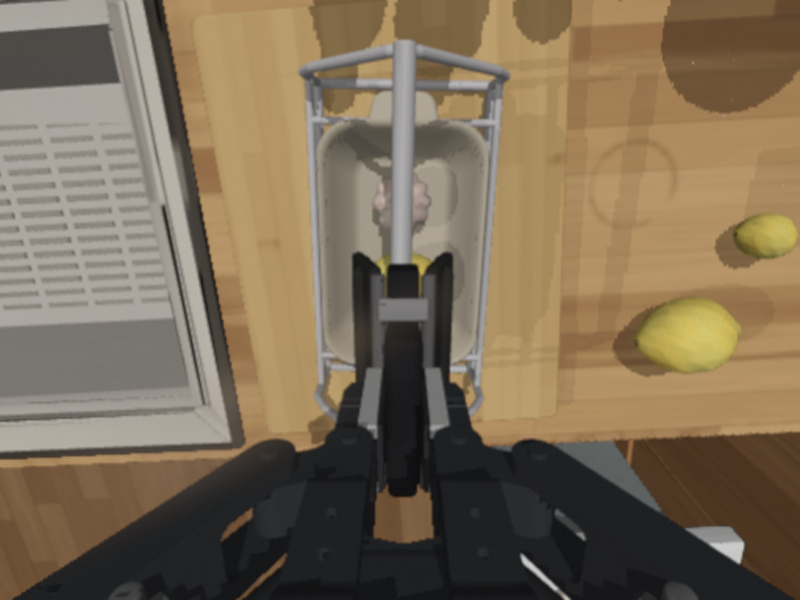

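View pics/s3.png

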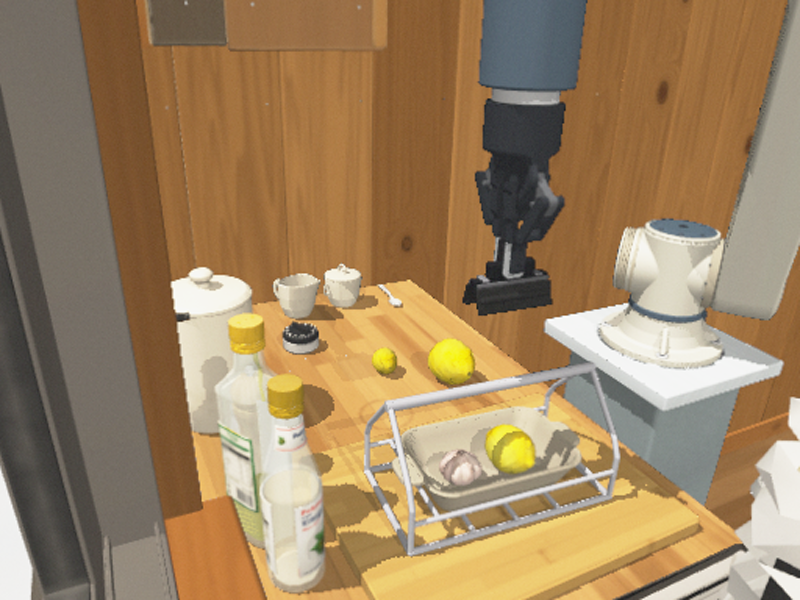

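The guard is held square. In the wrist view the bar's axis runs from (404,42) to (402,262), a few pixels right of my prediction. Its far end is farther out than I marked, so I'll zoom in on the bar ends.

```bash
python3 - <<'E'
from h import *
a=np.load('pics/t0.npz')['im'][115:240,100:190,::-1];b=np.load('pics/s0.npz')['im'][225:360,225:405,::-1]
A=cv2.resize(a,None,fx=4,fy=4,interpolation=cv2.INTER_CUBIC);B=cv2.resize(b,None,fx=2.4,fy=2.4,interpolation=cv2.INTER_CUBIC)
H=np.zeros((500,800,3),np.uint8);H[:,:360]=A;H[:B.shape[0],365:365+B.shape[1]]=B;cv2.imwrite('pics/z.png',H)
C=cam("wrist")
for p in((404,42),(403.5,60),(402.5,240)):print(onz(C,np.array(p)*.64,.164))
E
```

```text
[0.68447015 0.23142702 0.164     ]
[0.6757685 0.2321594 0.164    ]
[0.57698267 0.23802337 0.164     ]
```

View pics/z.png

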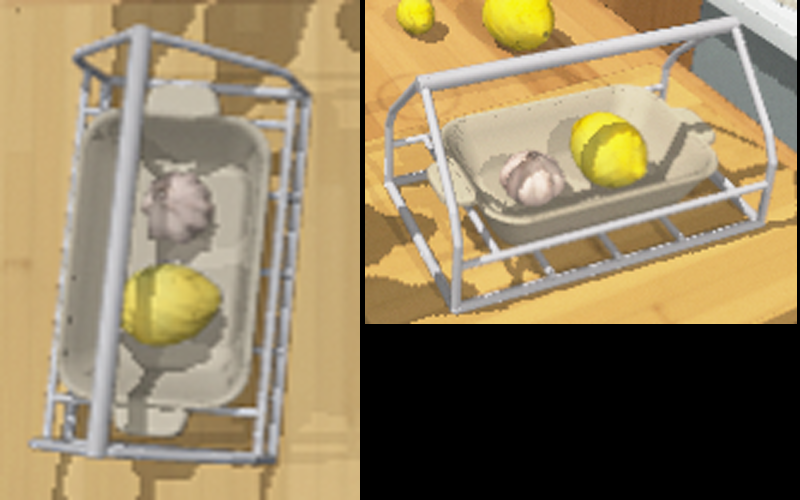

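```bash
python3 - <<'E'
from h import *
T=cam("top");S=cam("side")
f,n=(135,121.75),(124.75,228.25);sf,sn=(249.5,258.5),(380,234.5)
a,b=onz(T,f,.164),onz(T,n,.164);print(a,b,(a+b)/2,np.linalg.norm(a-b),np.degrees(np.arctan2(*(a-b)[1::-1])))
print(onz(S,sf,.164),onz(S,sn,.164),tri(T,f,S,sf),tri(T,n,S,sn))
E
```

```text
[0.68531621 0.23218293 0.164     ] [0.42031802 0.24838437 0.164     ] [0.55281712 0.24028365 0.164     ] 0.2654929865879228 -3.498590950670959
[0.67773406 0.22983551 0.164     ] [0.41669827 0.25345785 0.164     ] (array([0.68198929, 0.23238466, 0.16702806]), np.float64(0.005508178719757781)) (array([0.41809201, 0.25087008, 0.16273958]), np.float64(0.00585246141577207))
```

```bash
python3 - <<'E'
from h import *
o=down(np.radians(-3.5));x,y=.5525,.2397
manip.move_ptp([x,y,.25],o)
manip.line_to([x,y,.205],velocity=.1);manip.dwell(.2)
print(manip.observe()["wrist_force"])
print(manip.line_to([x,y,.180],velocity=.03,max_force=3))
s=manip.observe();print(s["position"],s["finger_gap"],s["wrist_force"],s["clock"])
shot("side","s4");im=np.load('pics/s4.npz')['im'];cv2.imwrite('pics/s4z.png',cv2.resize(im[130:360,220:420,::-1],None,fx=2.6,fy=2.6,interpolation=cv2.INTER_CUBIC))
E
```

```text
[ 0.20937667  0.28274629 -1.02068097]
True
[0.55237523 0.23963452 0.18603673] 0.011123554680913129 [0.31461276 0.64010171 3.89232177] 14.3
```

View pics/s4z.png

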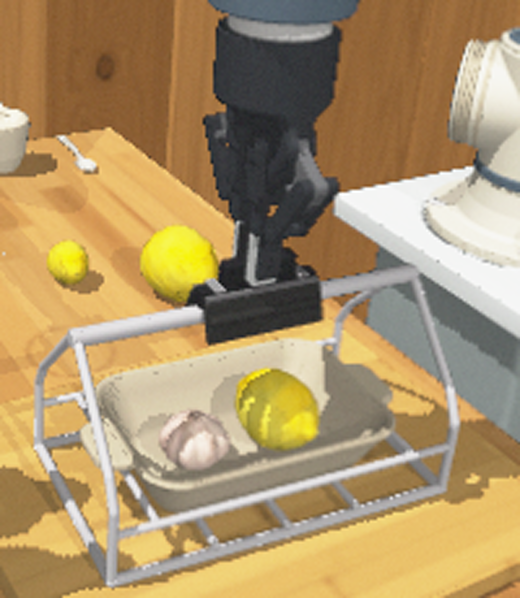

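The guard sits astride the bar near its middle, and contact came at the expected height of z = 0.186. Next I release it and squeeze the leaves at bar height.

```bash
python3 - <<'E'
from h import *
manip.release();manip.dwell(.3)
s=manip.observe();print(s["finger_gap"],s["wrist_force"],s["position"])
x,y=s["position"][:2]
print(manip.line_to([x,y,.142],velocity=.06,max_force=6))
s=manip.observe();print(s["wrist_force"],s["position"])
manip.close_gripper(80);manip.dwell(.2)
s=manip.observe();print(s["finger_gap"],s["finger_force"],s["wrist_force"],s["position"],s["clock"])
shot("side","s5");im=np.load('pics/s5.npz')['im'];cv2.imwrite('pics/s5z.png',cv2.resize(im[130:360,220:420,::-1],None,fx=2.6,fy=2.6,interpolation=cv2.INTER_CUBIC))
E
```

```text
0.08551620135701374 [-0.147407    0.64456884  0.61731214] [0.55188042 0.23947644 0.18527704]
False
[0.75096969 0.33174058 0.52784076] [0.55217006 0.239605   0.14240323]
0.026306878187462853 78.43889236450195 [-0.84505259  4.56060246  0.31427387] [0.5519886  0.24010814 0.14214904] 17.0167
```

View pics/s5z.png

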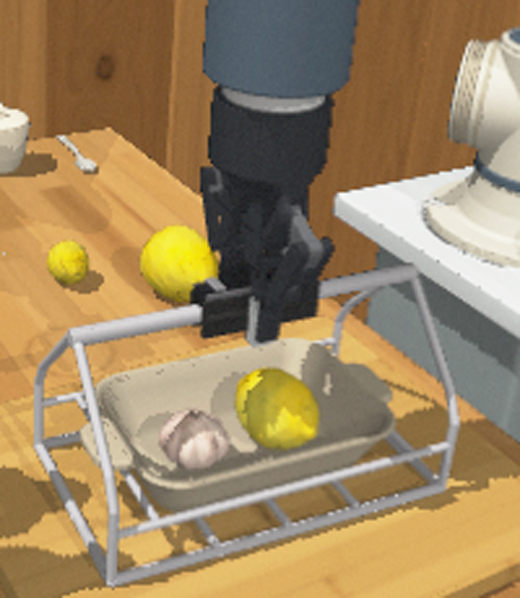

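The leaves are shut round the bar with the finger outside the guard and clear of the carrier. Next is a slow trial lift.

```bash
python3 - <<'E'
from h import *
p=manip.observe()["position"]
for z in (.150,.165,.180,.230):
    manip.line_to([p[0],p[1],z],velocity=.04);manip.dwell(.2)
    s=manip.observe();print(z,s["position"],np.round(s["wrist_force"],2),np.round(s["torque"],2),s["finger_gap"],s["clock"])
manip.dwell(.4);shot("side","s6")
im=np.load('pics/s6.npz')['im'];cv2.imwrite('pics/s6z.png',cv2.resize(im[80:360,200:440,::-1],None,fx=2.1,fy=2.1,interpolation=cv2.INTER_CUBIC))
E
```

```text
0.15 [0.5516493  0.23965062 0.14935959] [ 0.36  0.04 -7.79] [-0.01 -0.1  -0.04] 0.025921448283258455 17.6167
0.165 [0.55183758 0.23991638 0.16469367] [-0.95  0.61 -8.25] [-0.05 -0.06 -0.05] 0.026134468357870963 18.3417
0.18 [0.55183602 0.23994887 0.17967669] [-0.26 -0.18 -8.02] [0.04 0.   0.03] 0.025848156825779622 19.0667
0.23 [0.55193521 0.23999145 0.22979559] [-0.12 -0.44 -7.55] [-0.   -0.04 -0.01] 0.02609999577871334 20.6667
```

View pics/s6z.png

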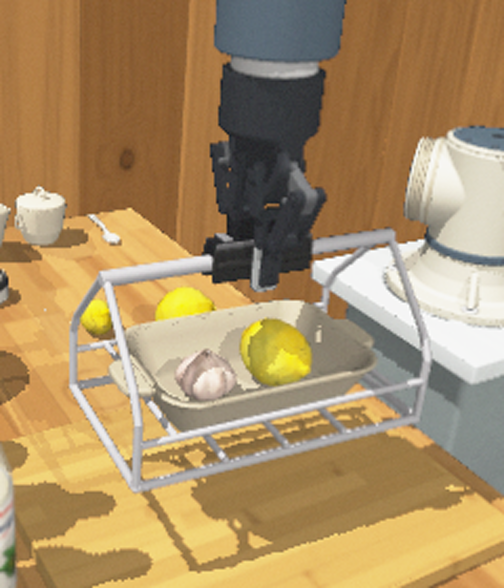

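The carrier hangs clear of the board, with its bar ends at (103,277) and (392,236) of the crop. I'll check that it's level before handing in.

```bash
python3 - <<'E'
from h import *
S=cam("side")
for (u,v),X in (((103,277),(.6815,.2315)),((394,235),(.4195,.2487))):
    px=(200+u/2.1,80+v/2.1);p,d=ray(S,px);t=np.linalg.lstsq(d[:2,None],np.array(X)-p[:2],rcond=None)[0][0];print(p+t*d)
manip.dwell(.3);s=manip.observe();print(s["position"],s["wrist_force"],s["finger_force"],s["clock"])
print(manip.job_done())
E
```

```text
[0.68116881 0.23165657 0.25289992]
[0.41566904 0.25267132 0.25144647]
[0.55200598 0.24004432 0.23003346] [ 0.18877006 -0.32903119 -8.62271823] 79.06541347503662 21.4167
the job is handed in; nothing more can be done
None
```

The job is handed in at about 21 s: the guard is clamped round the middle of the bar, and the carrier with dish, lemon and garlic hangs steady and level (bar ends within about 2 mm), runners about 8.5 cm above the board.

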